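Seat the keyed lid set on the brush-washing pot and take off the cap alone

ROBOT

A 7-joint arm with a two-finger parallel gripper is mounted at the origin on a cart in front of the work surface, level with it; the furniture and walls round the work are solid. World frame = base frame: x ahead of the robot, y to its left, z up, the work surface at z = 0. Lengths are in m, angles in rad, forces in N, time in s.
With the tool pointing down it reaches from about 0.425 to 0.95 m from the base axis. Payload 4.7 kg.
Tool frame: the origin (TCP) lies at the centre of the arm's flange, where the gripper is bolted on; the fingertips stand 182 mm ahead of it and the grasp point (between the pads) lies 164 mm ahead of it; z points along the fingers, y is the line along which they close (so a half turn about z gives the same grasp; the last joint's range is limited). The gripper opens to 87 mm and grips with 3 to 60 N. Pads are 19 mm wide; open, the fingers measure 117 mm over their backs; the gripper's body (75 mm by 190 mm) begins 51 mm behind the grasp point.
Start: joints at [1.174, 0.469, -0.049, 1.532, 0.024, 1.141, -0.082], TCP at [0.243, -0.63, 0.405] pointing down, gripper open.
Joint ranges: [-2.59, 2.59], [-0.33, 1.99], [-1.39, 1.29], [0.1, 2.45], [-1.04, 4.18], [0.21, 1.99], [-2.66, 2.66]. Speed limits (rad/s): [2.57, 2.57, 3.14, 3.14, 3.14, 3.14, 3.14].

INTERFACE

Orientations are given as a unit quaternion [w, x, y, z].
In Python, from plant import bot gives the robot as it stands.
- The arm moves only by the shell command python3 -m jog 'ROWS' [FORCE]. ROWS is JSON, a list of rows, each an object with "fingers": the finger opening in m, from 0 to 0.087; "delta_pos": the shift along the tool's x, y, z in m, a list of three; "dr": the turn, a rotation vector about the tool's x, y, z in rad, a list of three. A call has 1 to 5 rows; each row shifts and turns the commanded pose from where the row before left it, along the tool's axes as they then stand; what a row does not reach is not made up. A row lasts 1/12 s, in which the tool goes at most 41.7 mm and 7.16 degrees, less where a joint would pass 70% of its speed; a pose out of reach is approached as far as the arm can. A call with a gripper value outside its range is refused whole. The fingers move at their own pace and stop on an object; FORCE is the grip in N (left out, the last holds). Time passes only in rows, so rows that do not move let the fingers close. It gives the time, the measured TCP pose, the force, the opening and the grip force at its end, in the units of the state.
- bot.get_state(): the state, without advancing time (a new reading comes with each control period).
- bot.grab_frame(name): name is "scene" or "top" or "wrist"; returns (picture, depth): 420x560x3 uint8, red, green, blue; 420x560 float32, m along the optical axis (not along the pixel's ray), 0 where there is no reading.
- bot.calibration(name): a dict with "fx", "fy", "cx", "cy" (pixels), "rvec" (rotation vector, rad) and "tvec" (3), from world to camera coordinates, as OpenCV has them; the wrist camera has in their place "T_tool_cam" (4x4, takes a point from camera to tool coordinates, whose origin is the TCP and whose axes are the flange's). Camera axes: x right, y down, z forward; pixel columns grow to the right and rows downward; lengths in m; the calibration is good to about 2 mm. A picture is of the moment at which its call begins: read the wrist's pose just before it. calibration takes no time and is no camera call.
- bot.close_job(): hands the job in; it is judged then, once.
Trained networks look in the newest picture that a camera, given by its name, has taken for a name from the list of things; names that differ only in an ending like _2 or _b are one class to them, and where a whole thing is asked for, a point or a joint stands for the part that bears it (a point fixed in the world has none). Each returns a list of dicts, best first, with "score" (0 to 1); they miss things now and then, are a little off and sometimes report something else, mostly with a low value. They report only what shows in the picture. A call takes as long as a camera call.
- bot.cut_out(target, camera): "pixels" (420x560 bool, what is visible of it) and "bbox" ([left, top, right, bottom] in pixels, round what is visible of it).
- bot.place_of(target, camera): "centre" ([column, row] in pixels: a listed point, or the origin of a listed thing).
The state is a dict: "t": time; "qpos": joint angles; "qvel": joint speeds; "effort": joint torques, N m; "ee_pos": TCP position; "tcp_rot": TCP orientation; "contact_force": force on the tool from outside, world axes, zero at the start; "ft_torque": the same for the moment, N m; "width": finger opening in m; "grip_force": force on a finger pad.
Only numpy, scipy, OpenCV 4.12 (cv2) and the standard library are available. Lean on these libraries where they do the work, as an engineer would, in place of code of your own. Each camera call takes 0.05 s, during which the arm holds its last target. There are 200 camera calls.

TASK

Get the brush-washing pot ready for filling: pick up the lid set (blue cap locked onto the orange drip plate), turn it so that the plate's key tab faces the notch above the red line on the white pot, and lower it until the plate sits fully home in the rim with its key in the notch. Then twist the cap counter-clockwise (seen from above) about a sixth of a turn to unlock it, and lift the cap alone straight off, leaving the drip plate seated; the two may come apart only there. Finish still holding the cap steady and upright, at least 6 cm clear above the plate, and do not disturb the paint pots, brush, car, glue bottle or tape measure.

Things in the scene. Friction and masses are not known exactly. Their poses are not given: they have to be found in the camera images.
- brush_pot: White round pot fixed to the table by a black rubber suction foot (94 mm across). Body 68 mm outside, 59 mm inside diameter, rim 72 mm above the table. Origin: centre of its underside, on the table; z up. One notch through the rim's 4.5 mm wall in the pot's -x direction, 11 mm wide, 13 mm deep, its top 3 mm flared to 16 mm; a red line below it runs down the wall and over the foot.
- pot_rim (a point): Centre of the pot's mouth, at rim height.
- pot_notch (a point): Middle of the pot's notch at the outside of the wall (34 mm from the pot's axis), at rim height.
- drip_plate: Orange inner lid, 0.05 kg, starts on the table under the locked cap. Origin: centre of the spigot's underside; z up. Spigot 55 mm diameter, 2 mm chamfer, z = 0 to 12 mm; flange 72 mm diameter, z = 12 to 16 mm. Home: flange flat on the rim, origin 60 mm above the table. Above the flange, hidden by the cap: a 41 mm collar with three bayonet lugs.
- plate_key (a point): On the key tab, 34 mm from the plate's axis in its -x direction, at the flange's underside; meets pot_notch when home. The key is a rib 6 mm wide below the flange (z = 3.5 to 12 mm) out to 36 mm from the axis and, at flange level, a tab 10 mm wide out to 46 mm. The plate goes home only with the key in the notch: its yaw equal to the pot's within about 4 degrees.
- cap: Blue outer lid, 63 mm diameter, 16.5 mm high, 0.06 kg. Origin: centre of its underside, 16 mm above the plate's origin while nested. White line at the rim in its -x direction. Starts locked: its yaw about 30 degrees less than the plate's (play of 4 to a stop). Locked, it carries the plate when lifted; the plate then hangs about 2.5 mm lower in it, with some 2 mm of sideways play.
- cap_wing (a point): Middle of the cap's wing grip, 28.5 mm above its underside, on its axis: a bar along the cap's x axis, 46 mm long, 12 mm wide, 16.5 to 40.5 mm above the underside. To unlock, turn about 65 degrees counter-clockwise (from above): it turns easily, the plate follows up to 7 until its key bears on the notch, and it is free at 19 to 34 beyond the plate's yaw; stop at 34.
- red_paint: Bystander: small pot of red paint, white lid, 35 mm diameter, 36 mm high. Leave alone.
- green_paint: Bystander: small pot of green paint, white lid, 35 mm diameter, 36 mm high. Leave alone.
- brush: Bystander: black paint brush with a pale tip, 152 mm long, lying. Leave alone.
- green_car: Bystander: green toy car, 64 mm long. Leave alone.
- glue: Bystander: grey glue bottle with white nozzle, 63 mm diameter, 216 mm high, standing. Leave alone.
- rule: Bystander: black and yellow pocket tape measure, 58 x 73 x 34 mm. Leave alone.

How it is judged:
On the way, in this order (a step that is already met when the one before it is completed fails the run):
1. the lid set is lifted off the table, cap and drip plate together (height (world z) of drip_plate above 0.03 m and distance between cap and drip_plate below 0.024 m), for 0.1 s.
2. the drip plate sits home in the pot's rim, key in the notch, with the cap still on (z of drip_plate in the frame of brush_pot below 0.0625 m and horizontal distance between drip_plate and brush_pot below 0.004 m and horizontal distance between plate_key and pot_notch below 0.005 m and distance between cap and drip_plate below 0.024 m), for 0.2 s.
At the end, for the whole second after the job is handed in: The drip plate is home in the pot's rim (within 2.5 mm of flush, centred within 4 mm, level within 0.06 rad), its key in the notch (within 5 mm); the cap is held still in the fingers, upright within 0.25 rad, with its underside at least 54 mm above the plate's flange, touching neither plate nor pot (z of drip_plate in the frame of brush_pot between 0.057 and 0.0625 m and horizontal distance between drip_plate and brush_pot below 0.004 m and horizontal distance between plate_key and pot_notch below 0.005 m and angle between drip_plate's own z axis and vertical below 0.06 rad and z of cap in the frame of drip_plate above 0.07 m and angle between cap's own z axis and vertical below 0.25 rad and linear speed of cap below 0.03 m/s and contact force between the fingers and cap above 2 N and contact force between cap and drip_plate below 0.1 N and contact force between cap and brush_pot below 0.1 N and contact force between the arm and drip_plate below 0.5 N); the arm keeps its last pose, push and grip.
It fails at once if the cap and the drip plate come apart anywhere but with the plate home in the pot, or the plate is pulled out after they have come apart (distance between cap and drip_plate above 0.03 m and (z of drip_plate in the frame of brush_pot above 0.064 m or horizontal distance between drip_plate and brush_pot above 0.006 m)).
It fails at once if a bystander is pushed more than 2 cm (distance of any of red_paint, green_paint, brush, green_car, glue, rule from where it was at the start of the episode above 0.02 m).
It also fails if it takes over 48 s, if anything falls off the work surface, if the arm or the gripper's body presses on something with over 40 N, if the wrist force passes 120 N, or if a joint passes its speed limit or range.

## Working session

There is one attempt and no reset: what is moved stays moved. The work goes in short steps, Python scripts to look and compute and a shell command to move; the robot and the scene stay as the last step left them, time stands still between calls to the robot, and variables do not carry over. Pictures are saved under pics/ and viewed, at most 10 in all, crops included, and the job is handed in when it is done.

```bash
ls; mkdir -p pics
cat > h.py <<'E'
import numpy as np, cv2
from scipy.spatial.transform import Rotation as R
from plant import bot
def cam(name):
    s=bot.get_state(); im,d=bot.grab_frame(name); c=bot.calibration(name)
    if name=='wrist':
        T=np.eye(4); T[:3,:3]=R.from_quat(np.roll(s['tcp_rot'],-1)).as_matrix(); T[:3,3]=s['ee_pos']; M=T@np.array(c['T_tool_cam'])
    else:
        M=np.eye(4); r=cv2.Rodrigues(np.array(c['rvec'],float))[0]; M[:3,:3]=r.T; M[:3,3]=-r.T@np.array(c['tvec']).ravel()
    return im,d,c,M
def ray_z(px,c,M,z):
    v=M[:3,:3]@np.array([(px[0]-c['cx'])/c['fx'],(px[1]-c['cy'])/c['fy'],1]); return M[:3,3]+v*(z-M[2,3])/v[2]
def cloud(mask,d,c,M):
    r,k=np.nonzero(mask&(d>0)); z=d[r,k]
    p=np.stack([(k-c['cx'])/c['fx']*z,(r-c['cy'])/c['fy']*z,z],1); return p@M[:3,:3].T+M[:3,3]
E
python3 - <<'E'
from h import *
s=bot.get_state(); print(s['t'],s['ee_pos'],s['tcp_rot'],s['width'])
Z={'brush_pot':0,'pot_rim':.072,'pot_notch':.072,'drip_plate':0,'plate_key':.012,'cap':.016,'cap_wing':.0445}
for n in ['top','scene']:
    im,d,c,M=cam(n); cv2.imwrite(f'pics/{n}.png',im[:,:,::-1]); print(n,M[:3,3].round(3))
    for t,z in Z.items():
        for r in bot.place_of(t,n)[:2]: print(t,r['score'],np.round(r['centre'],1),ray_z(r['centre'],c,M,z).round(4))
    if n=='top':
        for t in ['red_paint','green_paint','brush','green_car','glue','rule']:
            for r in bot.cut_out(t,n)[:1]:
                P=cloud(r['pixels'],d,c,M); print(t,r['score'],r['bbox'],np.percentile(P,[2,50,98],axis=0).round(3).tolist())
E
```

```text
pics
0.0 [ 0.24265015 -0.62961376  0.40366938] [-9.72170571e-04  9.83133523e-01  1.82886522e-01 -2.23131590e-04] 0.08714226721638081
top [0.345 0.024 1.178]
brush_pot 0.58 [343.1 239.8] [ 0.4749 -0.1293  0.    ]
pot_rim 0.75 [346.  235.3] [ 0.4786 -0.1274  0.072 ]
pot_notch 0.86 [354.5 246.2] [ 0.451  -0.1488  0.072 ]
drip_plate 0.41 [234.6 239.5] [0.4712 0.1666 0.    ]
plate_key 0.51 [229.6 249.3] [0.4432 0.1777 0.012 ]
cap 0.61 [235.  240.2] [0.4676 0.1636 0.016 ]
cap_wing 0.7 [230.8 233.4] [0.4824 0.1718 0.0445]
red_paint 0.61 [266.0, 140.3, 277.4, 156.1] [[0.71, 0.052, -0.003], [0.723, 0.069, 0.034], [0.746, 0.089, 0.04]]
green_paint 0.44 [247.7, 127.1, 261.3, 144.7] [[0.748, 0.103, 0.009], [0.761, 0.119, 0.035], [0.78, 0.133, 0.04]]
brush 0.47 [163.5, 245.6, 181.8, 295.6] [[0.317, 0.314, 0.004], [0.38, 0.333, 0.009], [0.448, 0.351, 0.013]]
green_car 0.69 [196.0, 145.2, 211.5, 170.9] [[0.665, 0.234, -0.002], [0.696, 0.25, 0.015], [0.729, 0.266, 0.022]]
glue 0.65 [334.9, 114.0, 365.3, 164.0] [[0.694, -0.167, 0.007], [0.713, -0.131, 0.13], [0.758, -0.106, 0.207]]
rule 0.86 [395.1, 247.4, 424.1, 271.6] [[0.387, -0.337, -0.001], [0.418, -0.299, 0.03], [0.45, -0.269, 0.036]]
scene [-0.334  0.577  0.821]
brush_pot 0.93 [349.  227.5] [ 0.4869 -0.1423  0.    ]
pot_rim 0.97 [349.5 208. ] [ 0.4807 -0.1311  0.072 ]
pot_notch 0.94 [360.3 214.3] [ 0.4446 -0.138   0.072 ]
pot_notch 0.43 [201.4 323.2] [0.3155 0.3563 0.072 ]
drip_plate 0.71 [250.4 267.7] [0.4797 0.162  0.    ]
plate_key 0.56 [255.7 274.2] [0.4416 0.1682 0.012 ]
cap 0.73 [250.5 264.2] [0.4747 0.164  0.016 ]
cap_wing 0.49 [248.9 267.4] [0.4383 0.187  0.0445]
```

Run:
```python
import cv2,numpy as np
a=cv2.imread('pics/top.png')[200:290,150:440]; b=cv2.imread('pics/scene.png')[180:310,210:410]
a=cv2.resize(a,(780,242),interpolation=2); b=cv2.resize(b,(540,351),interpolation=2)
o=np.zeros((600,780,3),np.uint8); o[:242]=a; o[245:596,:540]=b; cv2.imwrite('pics/comp.png',o)
```

```text
(no output)
```

View pics/comp.png

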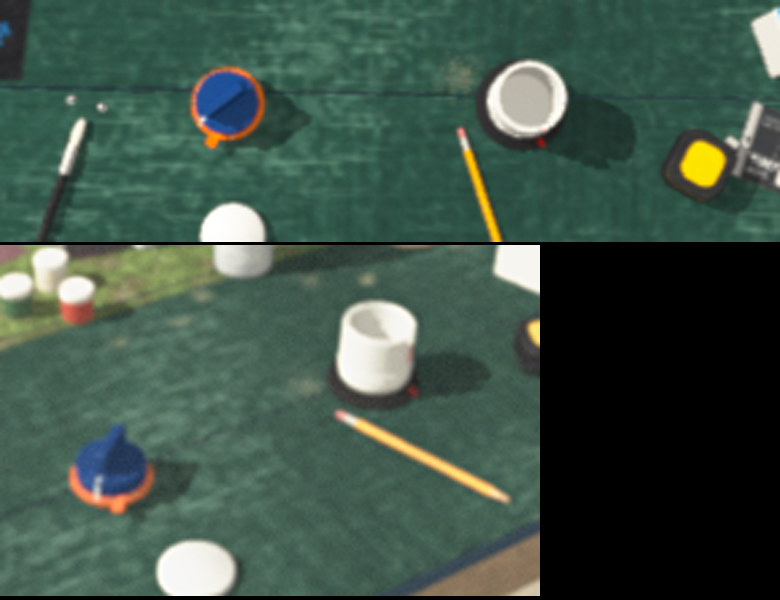

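View pics/scene.png

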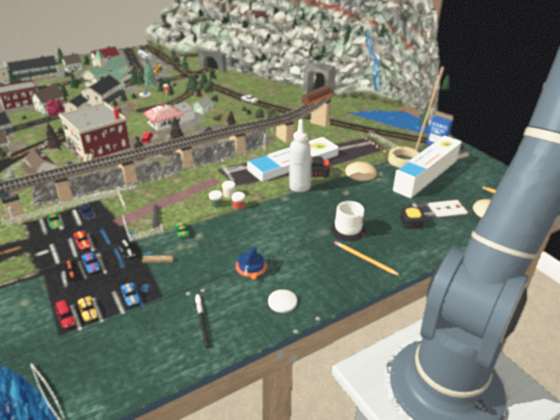

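The pictures show the lid set at about (0.478, 0.163), with its plate key at top px (229, 252), so plate yaw is about -22° and cap yaw about -55°. The pot is at about (0.48, -0.13), with its notch or red mark at top px (351, 253), so pot yaw is about +32°. I'll move over the lid at a safe height and turn to the bar.

```bash
J="python3 -m jog"
for i in 1; do
python3 -m jog '[{"delta_pos":[0.03,-0.018,0],"dr":[0,0,0],"fingers":0.087},{"delta_pos":[0.03,-0.018,0],"dr":[0,0,0],"fingers":0.087},{"delta_pos":[0.03,-0.018,0],"dr":[0,0,0],"fingers":0.087},{"delta_pos":[0.03,-0.018,0],"dr":[0,0,0],"fingers":0.087},{"delta_pos":[0.03,-0.018,0],"dr":[0,0,0],"fingers":0.087}]'
done
python3 -c "
from h import *; s=bot.get_state(); print(s['qpos'].round(3) if hasattr(s['qpos'],'round') else s['qpos']); print(bot.calibration('wrist'))"
```

```text
t: 1.52
ee_pos: [0.3511, -0.4905, 0.4049]
tcp_rot: [0.0, 0.983, 0.183, 0.0]
contact_force: [-1.1, 0.1, -0.7]
width: 0.0869
grip_force: 0.0
[ 0.96   0.355 -0.104  1.708  0.041  1.081 -0.361]
{'fx': 312.29185514858443, 'fy': 312.29185514858443, 'cx': 276.4300575991679, 'cy': 211.97302812077754, 'T_tool_cam': array([[ 1.04249214e-03, -9.61413956e-01, -2.75103832e-01,
         7.60155448e-02],
       [ 9.99999310e-01,  8.53336163e-04,  8.07266554e-04,
         2.13458339e-04],
       [-5.41361282e-04, -2.75104484e-01,  9.61414182e-01,
         2.01489431e-02],
       [ 0.00000000e+00,  0.00000000e+00,  0.00000000e+00,
         1.00000000e+00]])}
```

```bash
python3 -m jog '[{"delta_pos":[0.03,-0.018,0],"dr":[0,0,0],"fingers":0.087},{"delta_pos":[0.03,-0.018,0],"dr":[0,0,0],"fingers":0.087},{"delta_pos":[0.03,-0.018,0],"dr":[0,0,0],"fingers":0.087},{"delta_pos":[0.03,-0.018,0],"dr":[0,0,0],"fingers":0.087},{"delta_pos":[0.03,-0.018,0],"dr":[0,0,0],"fingers":0.087}]' >/dev/null
python3 -m jog '[{"delta_pos":[0.03,-0.018,0],"dr":[0,0,0],"fingers":0.087},{"delta_pos":[0.03,-0.018,0],"dr":[0,0,0],"fingers":0.087},{"delta_pos":[0.0113,-0.0338,0],"dr":[0,0,0],"fingers":0.087},{"delta_pos":[0.0113,-0.0338,0],"dr":[0,0,0],"fingers":0.087},{"delta_pos":[0.0113,-0.0338,0],"dr":[0,0,0],"fingers":0.087}]' 
python3 -m jog '[{"delta_pos":[0.0113,-0.0338,0],"dr":[0,0,0],"fingers":0.087},{"delta_pos":[0.0113,-0.0338,0],"dr":[0,0,0],"fingers":0.087},{"delta_pos":[0.0113,-0.0338,0],"dr":[0,0,0],"fingers":0.087},{"delta_pos":[0.0113,-0.0338,0],"dr":[0,0,0],"fingers":0.087},{"delta_pos":[0.0113,-0.0338,0],"dr":[0,0,0],"fingers":0.087}]' >/dev/null
python3 -m jog '[{"delta_pos":[0.0113,-0.0338,0],"dr":[0,0,0],"fingers":0.087},{"delta_pos":[0.0113,-0.0338,0],"dr":[0,0,0],"fingers":0.087},{"delta_pos":[0.0113,-0.0338,0],"dr":[0,0,0],"fingers":0.087},{"delta_pos":[0.0113,-0.0338,0],"dr":[0,0,0],"fingers":0.087},{"delta_pos":[0.0113,-0.0338,0],"dr":[0,0,0],"fingers":0.087}]' 
python3 -m jog '[{"delta_pos":[0,0,0],"dr":[0,0,-0.12],"fingers":0.087},{"delta_pos":[0,0,0],"dr":[0,0,-0.12],"fingers":0.087},{"delta_pos":[0,0,0],"dr":[0,0,-0.12],"fingers":0.087},{"delta_pos":[0,0,0],"dr":[0,0,-0.12],"fingers":0.087},{"delta_pos":[0,0,0],"dr":[0,0,-0.12],"fingers":0.087}]' >/dev/null
python3 -m jog '[{"delta_pos":[0,0,0],"dr":[0,0,-0.12],"fingers":0.087},{"delta_pos":[0,0,0],"dr":[0,0,-0.12],"fingers":0.087},{"delta_pos":[0,0,0],"dr":[0,0,-0.12],"fingers":0.087},{"delta_pos":[0,0,0],"dr":[0,0,-0.12],"fingers":0.087},{"delta_pos":[0,0,0],"dr":[0,0,-0.12],"fingers":0.087}]' >/dev/null
python3 -m jog '[{"delta_pos":[0,0,0],"dr":[0,0,-0.12],"fingers":0.087},{"delta_pos":[0,0,0],"dr":[0,0,-0.12],"fingers":0.087},{"delta_pos":[0,0,0],"dr":[0,0,-0.12],"fingers":0.087},{"delta_pos":[0,0,0],"dr":[0,0,-0.12],"fingers":0.087},{"delta_pos":[0,0,0],"dr":[0,0,-0.12],"fingers":0.087}]'
python3 - <<'E'
from h import *
print(bot.get_state()['qpos'])
im,d,c,M=cam('wrist'); cv2.imwrite('pics/w1.png',im[:,:,::-1]); np.savez('w1.npz',d=d,M=M)
Z={'drip_plate':0,'plate_key':.012,'cap':.016,'cap_wing':.0445}
for t,z in Z.items():
    for r in bot.place_of(t,'wrist')[:2]: print(t,r['score'],np.round(r['centre'],1),ray_z(r['centre'],c,M,z).round(4))
r=bot.cut_out('cap','wrist')
for q in r[:1]:
    P=cloud(q['pixels'],d,c,M); w=P[P[:,2]>.048]; m=w.mean(0); u=np.linalg.svd(w[:,:2]-m[:2])[2][0]
    print('bar',q['score'],len(w),m.round(4),np.degrees(np.arctan2(u[1],u[0])),P.max(0),np.ptp((w[:,:2]-m[:2])@u))
E
```

```text
t: 2.35
ee_pos: [0.4962, -0.1903, 0.4047]
tcp_rot: [0.0, 0.983, 0.183, 0.0]
contact_force: [0.2, -0.3, -0.1]
width: 0.0871
grip_force: 0.0
t: 3.18
ee_pos: [0.4797, 0.1656, 0.4051]
tcp_rot: [0.0, 0.983, 0.183, 0.0]
contact_force: [1.4, -0.0, 0.1]
width: 0.0866
grip_force: 0.0
t: 4.43
ee_pos: [0.4801, 0.1639, 0.4049]
tcp_rot: [0.0, 0.465, 0.885, 0.0]
contact_force: [0.4, -0.4, 0.8]
width: 0.087
grip_force: 0.0
[ 0.24932089  0.28572919 -0.79008979  1.89093818  0.23230239  1.05812119
 -0.03283991]
drip_plate 0.52 [160.8 346.5] [ 0.4778 -0.1294 -0.    ]
plate_key 0.7 [256.9 164.8] [0.4466 0.1728 0.012 ]
cap 0.81 [273.1 187.1] [0.4773 0.1622 0.016 ]
cap_wing 0.62 [276. 191.] [0.4794 0.1653 0.0445]
bar 0.56 454 [0.4752 0.1656 0.0557] -51.4579204330633 [0.50664774 0.19648693 0.05832958] 0.046338859321241516
```

View pics/w1.png

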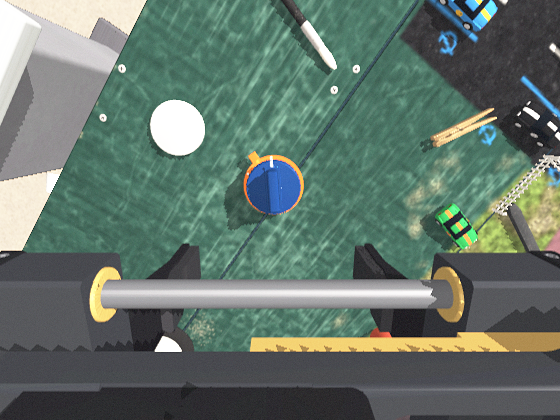

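The wrist view shows the lid at px (273, 185), its key at (253, 157) up-left, and the bar nearly upright in the image from (272, 160) to (274, 212). That matches the top view, so I'll refine yaw by colour.

```bash
cat > lid.py <<'E'
from h import *
def lid(im,d,c,M,z0,box):
    # z0: plate origin height
    hsv=cv2.cvtColor(im,cv2.COLOR_RGB2HSV); B=np.zeros(d.shape,bool); B[box[1]:box[3],box[0]:box[2]]=1
    org=B&(hsv[...,0]<22)&(hsv[...,1]>150)&(hsv[...,2]>120); blu=B&(abs(hsv[...,0].astype(int)-112)<14)&(hsv[...,1]>130)
    proj=lambda m,z:np.array([ray_z(p[::-1],c,M,z)[:2] for p in np.argwhere(m)])
    from scipy.optimize import least_squares
    O=proj(org,z0+.016); ce=np.median(O,axis=0)
    for _ in range(5):
        r=np.linalg.norm(O-ce,axis=1); k=r<.037
        # outer-edge fit: hull of ring
        h=cv2.convexHull(O[k].astype(np.float32))[:,0]; f=least_squares(lambda x:np.linalg.norm(h-x[:2],axis=1)-.036,ce,loss='soft_l1',f_scale=.001); ce=f.x
    key=O[np.linalg.norm(O-ce,axis=1)>.0385]; kd=key.mean(0)-ce
    P=cloud(blu,d,c,M); zt=z0+.0565; w=P[abs(P[:,2]-zt)<.006]
    bar=cv2.minAreaRect((w[:,:2]*1e4).astype(np.float32)); m=w.mean(0); u=np.linalg.svd(w[:,:2]-m[:2])[2][0]
    return dict(plate=ce.round(4),nkey=len(key),plate_yaw=np.degrees(np.arctan2(-kd[1],-kd[0])).round(1),bar=m.round(4),barbox=(np.array(bar[0])/1e4,np.array(bar[1])/10,bar[2]),bar_yaw=np.degrees(np.arctan2(u[1],u[0])).round(1))
E
python3 - <<'E'
from lid import *
z=np.load('w1.npz'); im=cv2.imread('pics/w1.png')[:,:,::-1].copy(); c=bot.calibration('wrist')
print(lid(im,z['d'],c,z['M'],0,(225,135,320,230)))
# white line & bar ends
for n,p,h in [('line',(272,160),.03),('key',(253,157),.014)]: print(n,ray_z(p,c,z['M'],h))
E
python3 -c "
import cv2;a=cv2.imread('pics/w1.png')[140:225,225:320];cv2.imwrite('pics/w1c.png',cv2.resize(a,None,fx=6,fy=6,interpolation=2))"
```

```text
{'plate': array([0.4758, 0.1644]), 'nkey': 49, 'plate_yaw': np.float64(-20.0), 'bar': array([0.4753, 0.1653, 0.0558]), 'barbox': (array([0.47595747, 0.16441084]), array([11.90523605, 46.34371033]), 38.478450775146484), 'bar_yaw': np.float64(-51.5)}
line [0.45719973 0.18958029 0.03      ]
key [0.43769727 0.17814541 0.014     ]
```

View pics/w1c.png

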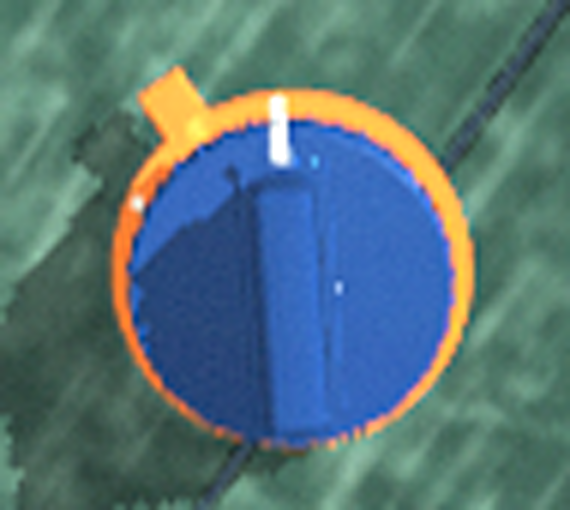

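```bash
python3 -m jog '[{"delta_pos":[0.0029,-0.0033,0],"dr":[0,0,0],"fingers":0.087},{"delta_pos":[0,0,0.03],"dr":[0,0,-0.068],"fingers":0.06},{"delta_pos":[0,0,0.03],"dr":[0,0,0],"fingers":0.05},{"delta_pos":[0,0,0.03],"dr":[0,0,0],"fingers":0.05},{"delta_pos":[0,0,0.03],"dr":[0,0,0],"fingers":0.05}]' 20
python3 -m jog '[{"delta_pos":[0,0,0.03],"dr":[0,0,0],"fingers":0.05},{"delta_pos":[0,0,0.02],"dr":[0,0,0],"fingers":0.05},{"delta_pos":[0,0,0.012],"dr":[0,0,0],"fingers":0.05},{"delta_pos":[0,0,0.0055],"dr":[0,0,0],"fingers":0.05},{"delta_pos":[0,0,0],"dr":[0,0,0],"fingers":0.04}]'
python3 -m jog '[{"delta_pos":[0,0,0],"dr":[0,0,0],"fingers":0.02},{"delta_pos":[0,0,0],"dr":[0,0,0],"fingers":0.0},{"delta_pos":[0,0,0],"dr":[0,0,0],"fingers":0.0},{"delta_pos":[0,0,0],"dr":[0,0,0],"fingers":0.0},{"delta_pos":[0,0,0],"dr":[0,0,0],"fingers":0.0}]'
```

```text
t: 5.15
ee_pos: [0.4754, 0.1645, 0.2838]
tcp_rot: [0.0, 0.438, 0.899, 0.0]
contact_force: [0.2, -0.4, 0.4]
width: 0.0677
grip_force: 0.0
t: 5.57
ee_pos: [0.4756, 0.1647, 0.2168]
tcp_rot: [-0.0, 0.438, 0.899, -0.0]
contact_force: [0.1, -0.5, 0.1]
width: 0.0481
grip_force: 0.0
t: 5.98
ee_pos: [0.4759, 0.1645, 0.2179]
tcp_rot: [0.001, 0.438, 0.899, 0.0]
contact_force: [-0.3, 0.5, -0.4]
width: 0.0181
grip_force: 0.0
```

```bash
python3 -m jog '[{"delta_pos":[0,0,0],"dr":[0,0,0],"fingers":0.0},{"delta_pos":[0,0,0],"dr":[0,0,0],"fingers":0.0},{"delta_pos":[0,0,0],"dr":[0,0,0],"fingers":0.0}]' 30
python3 -m jog '[{"delta_pos":[0,0,-0.01],"dr":[0,0,0],"fingers":0.0},{"delta_pos":[0,0,-0.02],"dr":[0,0,0],"fingers":0.0},{"delta_pos":[0,0,-0.03],"dr":[0,0,0],"fingers":0.0},{"delta_pos":[0,0,-0.04],"dr":[0,0,0],"fingers":0.0},{"delta_pos":[0,0,-0.04],"dr":[0,0,0],"fingers":0.0}]'
python3 -m jog '[{"delta_pos":[0,0,0],"dr":[0,0,0],"fingers":0.0},{"delta_pos":[-0.01,-0.008,0],"dr":[0,0,0],"fingers":0.0},{"delta_pos":[-0.0193,-0.0149,0],"dr":[0,0,0],"fingers":0.0},{"delta_pos":[-0.0193,-0.0149,0],"dr":[0,0,0],"fingers":0.0},{"delta_pos":[-0.0193,-0.0149,0],"dr":[0,0,0],"fingers":0.0}]'
python3 -m jog '[{"delta_pos":[-0.0193,-0.0149,0],"dr":[0,0,0],"fingers":0.0},{"delta_pos":[-0.0193,-0.0149,0],"dr":[0,0,0],"fingers":0.0},{"delta_pos":[-0.0193,-0.0149,0],"dr":[0,0,0],"fingers":0.0},{"delta_pos":[-0.0193,-0.0149,0],"dr":[0,0,0],"fingers":0.0},{"delta_pos":[-0.01,-0.007,0],"dr":[0,0,0],"fingers":0.0}]' >/dev/null
python3 -m jog '[{"delta_pos":[0,0,0],"dr":[0,0,-0.06],"fingers":0.0},{"delta_pos":[0,0,0],"dr":[0,0,-0.12],"fingers":0.0},{"delta_pos":[0,0,0],"dr":[0,0,-0.12],"fingers":0.0},{"delta_pos":[0,0,0],"dr":[0,0,-0.12],"fingers":0.0},{"delta_pos":[0,0,0],"dr":[0,0,-0.12],"fingers":0.0}]' >/dev/null
python3 -m jog '[{"delta_pos":[0,0,0],"dr":[0,0,-0.12],"fingers":0.0},{"delta_pos":[0,0,0],"dr":[0,0,-0.12],"fingers":0.0},{"delta_pos":[0,0,0],"dr":[0,0,-0.12],"fingers":0.0},{"delta_pos":[0,0,0],"dr":[0,0,-0.05],"fingers":0.0},{"delta_pos":[0,0,0],"dr":[0,0,0],"fingers":0.0}]'
python3 - <<'E'
from h import *
print(bot.get_state()['qpos'])
im,d,c,M=cam('wrist'); cv2.imwrite('pics/w2.png',im[:,:,::-1]); np.savez('w2.npz',d=d,M=M)
for t,z in {'brush_pot':0,'pot_rim':.072,'pot_notch':.072}.items():
    for r in bot.place_of(t,'wrist')[:2]: print(t,r['score'],np.round(r['centre'],1),ray_z(r['centre'],c,M,z).round(4))
E
```

```text
t: 6.23
ee_pos: [0.4759, 0.1645, 0.2176]
tcp_rot: [0.0, 0.438, 0.899, -0.0]
contact_force: [-0.6, -0.4, 5.2]
width: 0.0118
grip_force: 30.0
t: 6.65
ee_pos: [0.475, 0.1644, 0.3583]
tcp_rot: [-0.001, 0.437, 0.899, -0.001]
contact_force: [1.3, 0.2, -1.9]
width: 0.0118
grip_force: 30.0
t: 7.07
ee_pos: [0.4756, 0.0778, 0.3571]
tcp_rot: [-0.0, 0.437, 0.899, -0.0]
contact_force: [0.5, 0.5, -1.4]
width: 0.0118
grip_force: 30.0
t: 8.32
ee_pos: [0.4772, -0.0312, 0.3569]
tcp_rot: [-0.0, -0.023, 1.0, 0.0]
contact_force: [0.6, -0.2, -1.5]
width: 0.0121
grip_force: 30.0
[ 0.76148626  0.3375548  -0.93968729  2.00211907  0.33119516  0.96243778
  1.27139172]
pot_rim 0.77 [160.2 212.4] [ 0.4832 -0.1335  0.072 ]
pot_notch 0.95 [144.7 175.2] [ 0.4506 -0.1448  0.072 ]
```

View pics/w2.png

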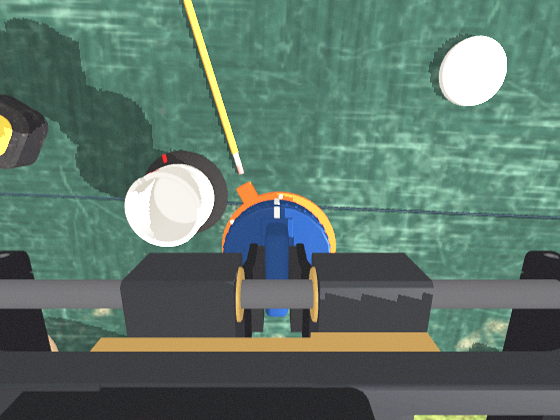

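The pot's mouth is at px (170, 205), its notch at about (145, 177), and the red mark at (165, 158). The lid is hanging in hand with its key at (246, 190). Next I'll fit both.

```bash
cat > pot.py <<'E'
from h import *
from scipy.optimize import least_squares
def pot(im,d,c,M,box):
    B=np.zeros(d.shape,bool); B[box[1]:box[3],box[0]:box[2]]=1
    P=cloud(B,d,c,M); w=P[(P[:,2]>.066)&(P[:,2]<.078)]
    f=least_squares(lambda x:np.maximum(abs(np.linalg.norm(w[:,:2]-x,axis=1)-.03175)-.0022,0),np.median(w[:,:2],axis=0),loss='soft_l1',f_scale=.001)
    ce=f.x; v=w[:,:2]-ce; r=np.linalg.norm(v,axis=1); k=(r>.029)&(r<.0345); a=np.degrees(np.arctan2(v[k,1],v[k,0]))%360
    h=np.histogram(a,bins=np.arange(0,361,3))[0]; print('rim z',np.median(w[:,2]),'n',len(w),'centre',ce.round(4)); print({int(i*3):int(h[i]) for i in range(120) if h[i]<h.mean()*.5})
    hsv=cv2.cvtColor(im,cv2.COLOR_RGB2HSV); red=B&((hsv[...,0]<6)|(hsv[...,0]>172))&(hsv[...,1]>130)&(hsv[...,2]>80)
    Q=cloud(red,d,c,M)
    for q in Q[::max(1,len(Q)//8)]: print('red',q.round(4),np.degrees(np.arctan2(*(ce-q[:2])[::-1])).round(1))
    if len(Q): q=Q.mean(0); print('red mean yaw',np.degrees(np.arctan2(*(ce-q[:2])[::-1])).round(1))
    return ce
E
python3 - <<'E'
from pot import *; from lid import lid
z=np.load('w2.npz'); im=cv2.imread('pics/w2.png')[:,:,::-1].copy(); c=bot.calibration('wrist')
pot(im,z['d'],c,z['M'],(115,140,222,255))
print(lid(im,z['d'],c,z['M'],.1368,(222,175,340,250)))
for p in [(144,177),(147,174),(142,180)]: print(ray_z(p,c,z['M'],.072))
hsv=cv2.cvtColor(im,cv2.COLOR_RGB2HSV)
B=np.zeros(hsv.shape[:2],bool);B[185:330,265:290]=1
P=cloud(B&(abs(hsv[...,0].astype(int)-112)<14)&(hsv[...,1]>130),z['d'],c,z['M']); w=P[P[:,2]>.188]; print(len(w),P[:,2].max()); u=np.linalg.svd(w[:,:2]-w[:,:2].mean(0))[2][0]; print('bar',w.mean(0),np.degrees(np.arctan2(u[1],u[0])))
E
python3 -c "
import cv2;a=cv2.imread('pics/w2.png')[140:260,110:345];cv2.imwrite('pics/w2c.png',cv2.resize(a,None,fx=3.4,fy=3.4,interpolation=2))"
```

```text
rim z 0.07139726001275115 n 1387 centre [ 0.4806 -0.1309]
{195: 5, 198: 1, 201: 0, 204: 0, 207: 0, 210: 0, 213: 0}
red [ 0.4395 -0.1512  0.0045] 26.2
red [ 0.4404 -0.15    0.0048] 25.4
red [ 0.4412 -0.1484  0.0068] 23.9
red [ 0.4422 -0.1484  0.0068] 24.5
red [ 0.4434 -0.1489  0.0055] 25.8
red [ 0.4453 -0.1513  0.008 ] 30.0
red [ 0.4466 -0.1519  0.0065] 31.6
red [ 0.4474 -0.1512  0.0085] 31.4
red [ 0.4496 -0.1452  0.0547] 24.8
red mean yaw 28.9
{'plate': array([ 0.4781, -0.03  ]), 'nkey': 195, 'plate_yaw': np.float64(30.6), 'bar': array([ 0.4574, -0.032 ,  0.194 ]), 'barbox': (array([ 0.45820308, -0.0319105 ]), array([ 8.56856232, 11.64707565]), 3.54990553855896), 'bar_yaw': np.float64(91.8)}
[ 0.45222676 -0.1455543   0.072     ]
[ 0.44952072 -0.14281915  0.072     ]
[ 0.45490767 -0.14744805  0.072     ]
1264 0.1976477340409085
bar [ 0.46831898 -0.03147901  0.19481403] 2.706382021292833
```

View pics/w2c.png

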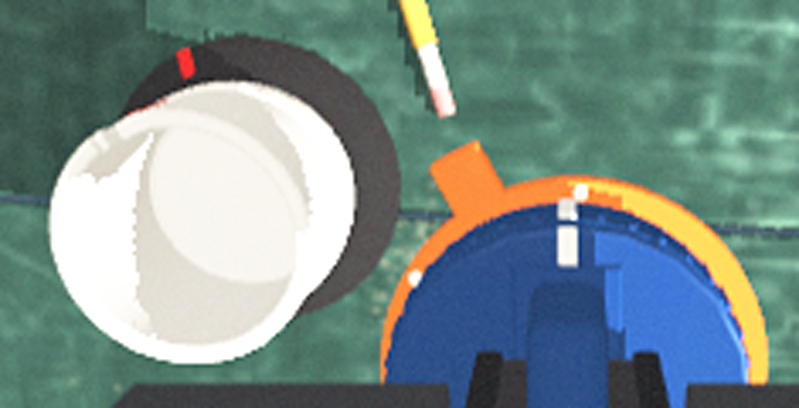

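```bash
python3 -m jog '[{"delta_pos":[0,0,0],"dr":[0,0,0.061],"fingers":0.0},{"delta_pos":[-0.0006,-0.0129,0],"dr":[0,0,0],"fingers":0.0},{"delta_pos":[-0.001,-0.025,0],"dr":[0,0,0],"fingers":0.0},{"delta_pos":[-0.001,-0.025,0],"dr":[0,0,0],"fingers":0.0},{"delta_pos":[-0.001,-0.025,0],"dr":[0,0,0],"fingers":0.0}]' >/dev/null
python3 -m jog '[{"delta_pos":[-0.0005,-0.013,0],"dr":[0,0,0],"fingers":0.0},{"delta_pos":[0,0,0.015],"dr":[0,0,0],"fingers":0.0},{"delta_pos":[0,0,0.015],"dr":[0,0,0],"fingers":0.0},{"delta_pos":[0,0,0.01],"dr":[0,0,0],"fingers":0.0},{"delta_pos":[0,0,0],"dr":[0,0,0],"fingers":0.0}]'
python3 - <<'E'
from pot import *; from lid import lid
s=bot.get_state(); print(s['qpos'],s['ee_pos'])
im,d,c,M=cam('wrist'); cv2.imwrite('pics/w3.png',im[:,:,::-1]); np.savez('w3.npz',d=d,M=M)
print(lid(im,d,c,M,s['ee_pos'][2]-.2201,(215,160,345,250)))
t,dt,ct,Mt=cam('top')
r=bot.place_of('pot_notch','wrist'); print([(q['score'],q['centre'],ray_z(q['centre'],c,M,.072)) for q in r[:1]])
hsv=cv2.cvtColor(im,cv2.COLOR_RGB2HSV); B=np.zeros(d.shape,bool);B[100:230,200:350]=1
red=B&((hsv[...,0]<6)|(hsv[...,0]>172))&(hsv[...,1]>130)&(hsv[...,2]>80)
Q=cloud(red,d,c,M); f=Q[(Q[:,2]<.015)]; print(len(f),f.mean(0),'wall',Q[Q[:,2]>.02].mean(0))
a=im[110:260,180:380,::-1]; cv2.imwrite('pics/w3c.png',cv2.resize(a,None,fx=4,fy=4,interpolation=2))
E
```

```text
t: 9.35
ee_pos: [0.4791, -0.1317, 0.3154]
tcp_rot: [-0.002, 0.008, 1.0, 0.001]
contact_force: [-0.3, -1.1, -0.6]
width: 0.0117
grip_force: 30.0
[ 0.87054048  0.41426261 -0.85182816  2.00610826  0.39624362  0.89736812
  1.36077369] [ 0.47911953 -0.13167976  0.31538484]
{'plate': array([ 0.4622, -0.1363]), 'nkey': 0, 'plate_yaw': np.float64(nan), 'bar': array([ 0.4588, -0.1311,  0.1525]), 'barbox': (array([ 0.45950952, -0.13106367]), array([11.60763397,  8.36993637]), 89.75872802734375), 'bar_yaw': np.float64(88.3)}
[(0.89, [255.2, 187.8], array([ 0.44887372, -0.14632338,  0.072     ]))]
54 [ 0.44341033 -0.15026655  0.00669708] wall [ 0.45062494 -0.14412742  0.08405919]lid.py:13: RuntimeWarning: Mean of empty slice.
  key=O[np.linalg.norm(O-ce,axis=1)>.0385]; kd=key.mean(0)-ce
  ret = um.true_divide(
```

View pics/w3c.png

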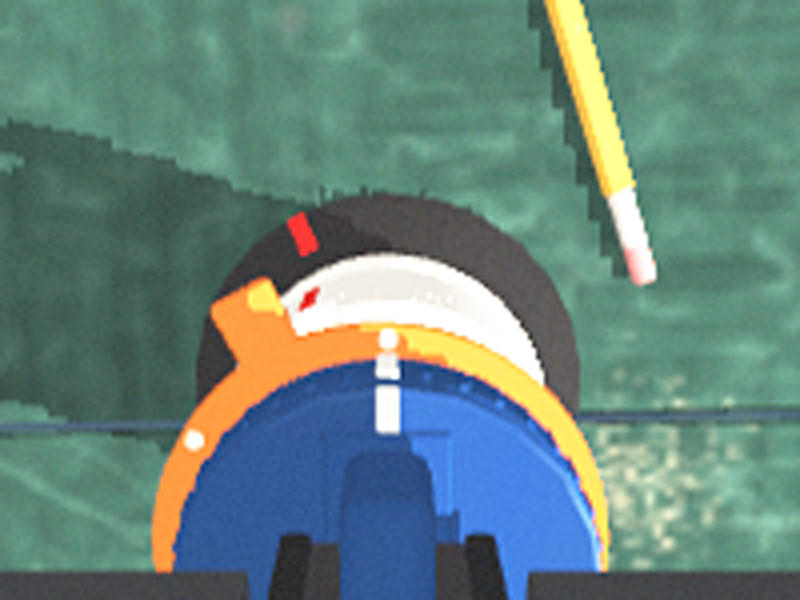

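The crop shows the red foot mark at crop px (303, 233), the red wall line at (310, 298), and the plate's tab end at (245, 298). I'll compute the tab's yaw with a better starting guess.

```bash
sed -i 's/def lid(im,d,c,M,z0,box):/def lid(im,d,c,M,z0,box,init=None):/; s/ce=np.median(O,axis=0)/ce=np.median(O,axis=0) if init is None else np.array(init)/' lid.py
python3 - <<'E'
from lid import *
z=np.load('w3.npz'); im=cv2.imread('pics/w3.png')[:,:,::-1].copy(); c=bot.calibration('wrist')
print(lid(im,z['d'],c,z['M'],.0953,(215,160,345,255),(.479,-.1315)))
hsv=cv2.cvtColor(im,cv2.COLOR_RGB2HSV)
B=np.zeros(hsv.shape[:2],bool);B[170:260,215:345]=1
P=cloud(B&(hsv[...,0]<22)&(hsv[...,1]>150)&(hsv[...,2]>120),z['d'],c,z['M']); print('flange z',np.percentile(P[:,2],[5,50,95]))
z=np.load('w3.npz');B[:]=0;B[160:200,265:320]=1;P=cloud(B,z['d'],c,z['M']);w=P[(P[:,2]>.066)&(P[:,2]<.078)]
r=lambda ce:np.linalg.norm(w[:,:2]-ce,axis=1)
for ce in [(.4806,-.1309),(.4797,-.1321)]: print(len(w),np.percentile(r(np.array(ce)),[2,50,98]))
E
```

```text
{'plate': array([ 0.4784, -0.1324]), 'nkey': 226, 'plate_yaw': np.float64(23.6), 'bar': array([ 0.46  , -0.1311,  0.1527]), 'barbox': (array([ 0.4614644 , -0.12658341]), array([20.97702942, 11.94660416]), 86.30772399902344), 'bar_yaw': np.float64(68.6)}
flange z [0.10956143 0.1113263  0.11259857]
233 [0.03064887 0.03279732 0.03381579]
233 [0.0297986  0.03227672 0.03370821]
```

```bash
python3 -m jog '[{"delta_pos":[-0.0012,0.0005,0],"dr":[0,0,-0.044],"fingers":0.0},{"delta_pos":[0,0,0.01],"dr":[0,0,0],"fingers":0.0},{"delta_pos":[0,0,0.01],"dr":[0,0,0],"fingers":0.0},{"delta_pos":[0,0,0.004],"dr":[0,0,0],"fingers":0.0},{"delta_pos":[0,0,0.003],"dr":[0,0,0],"fingers":0.0}]'
python3 -m jog '[{"delta_pos":[0,0,0.003],"dr":[0,0,0],"fingers":0.0},{"delta_pos":[0,0,0.003],"dr":[0,0,0],"fingers":0.0}]'
python3 -m jog '[{"delta_pos":[0,0,0.002],"dr":[0,0,0],"fingers":0.0},{"delta_pos":[0,0,0.001],"dr":[0,0,0],"fingers":0.0},{"delta_pos":[0,0,0],"dr":[0,0,0],"fingers":0.0}]'
python3 - <<'E'
from lid import *
s=bot.get_state(); print(s['ee_pos'],s['contact_force'],s['ft_torque'])
im,d,c,M=cam('wrist'); cv2.imwrite('pics/w4.png',im[:,:,::-1]); np.savez('w4.npz',d=d,M=M)
print(lid(im,d,c,M,.060,(215,160,345,255),(.48,-.1315)))
hsv=cv2.cvtColor(im,cv2.COLOR_RGB2HSV)
B=np.zeros(hsv.shape[:2],bool);B[150:250,215:345]=1
P=cloud(B&(hsv[...,0]<22)&(hsv[...,1]>150)&(hsv[...,2]>120),d,c,M); print('flange z',np.percentile(P[:,2],[5,50,95]))
a=im[110:260,180:380,::-1]; cv2.imwrite('pics/w4c.png',cv2.resize(a,None,fx=4,fy=4,interpolation=2))
E
```

```text
t: 9.92
ee_pos: [0.4808, -0.1316, 0.2892]
tcp_rot: [-0.001, -0.013, 1.0, 0.0]
contact_force: [-0.1, -0.5, -1.0]
width: 0.0118
grip_force: 30.0
t: 10.08
ee_pos: [0.4812, -0.1315, 0.2839]
tcp_rot: [0.0, -0.014, 1.0, 0.0]
contact_force: [0.3, -0.4, -0.8]
width: 0.0115
grip_force: 30.0
t: 10.33
ee_pos: [0.4812, -0.1316, 0.2812]
tcp_rot: [0.0, -0.014, 1.0, 0.0]
contact_force: [0.5, 0.1, -1.7]
width: 0.0119
grip_force: 30.0
[ 0.48124321 -0.13157486  0.28121704] [ 0.51011546  0.06445213 -1.73072272] [ 0.12157608 -0.15624915  0.01523844]
{'plate': array([ 0.4816, -0.1327]), 'nkey': 269, 'plate_yaw': np.float64(24.7), 'bar': array([ 0.4628, -0.132 ,  0.1183]), 'barbox': (array([ 0.46438599, -0.13187003]), array([12.56194992, 29.54058838]), 0.643505334854126), 'bar_yaw': np.float64(80.3)}
flange z [0.0071448  0.07923647 0.08056671]
```

View pics/w4c.png

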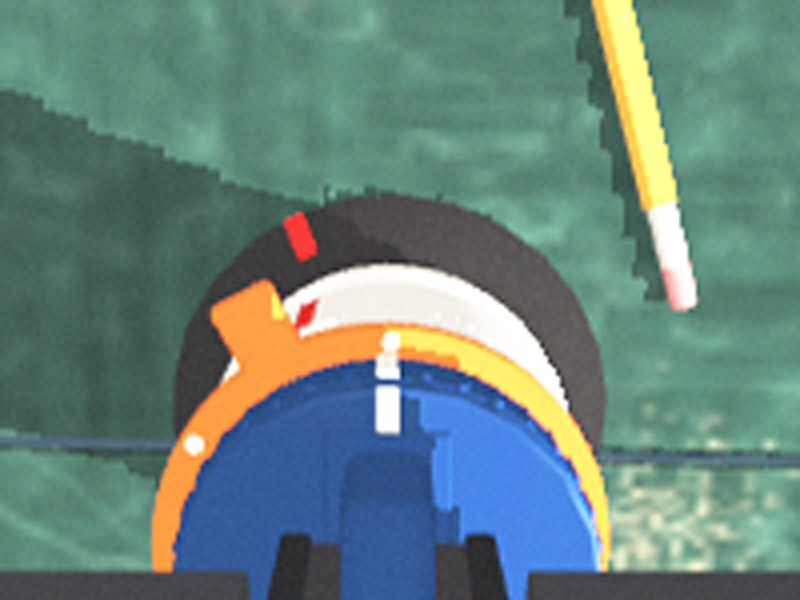

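The key rib appears to have entered the notch: the tab lines up with the red line and there is no push force. I'll lower the last millimetres.

```bash
python3 -m jog '[{"delta_pos":[0,0,0.001],"dr":[0,0,0],"fingers":0.0},{"delta_pos":[0,0,0.001],"dr":[0,0,0],"fingers":0.0},{"delta_pos":[0,0,0],"dr":[0,0,0],"fingers":0.0}]'
python3 -m jog '[{"delta_pos":[0,0,0.001],"dr":[0,0,0],"fingers":0.0},{"delta_pos":[0,0,0.0007],"dr":[0,0,0],"fingers":0.0},{"delta_pos":[0,0,0],"dr":[0,0,0],"fingers":0.0}]'
python3 - <<'E'
from lid import *
s=bot.get_state(); print(s['ee_pos'],s['contact_force'],s['ft_torque'])
im,d,c,M=cam('wrist')
print(lid(im,d,c,M,.060,(215,160,345,255),(.48,-.1315)))
hsv=cv2.cvtColor(im,cv2.COLOR_RGB2HSV)
B=np.zeros(hsv.shape[:2],bool);B[170:250,215:345]=1
P=cloud(B&(hsv[...,0]<22)&(hsv[...,1]>150)&(hsv[...,2]>120),d,c,M); print('flange z',np.percentile(P[:,2],[5,50,95]))
E
```

```text
t: 10.63
ee_pos: [0.4813, -0.1316, 0.2794]
tcp_rot: [0.0, -0.014, 1.0, -0.0]
contact_force: [0.8, -0.8, -0.2]
width: 0.012
grip_force: 30.0
t: 10.88
ee_pos: [0.4812, -0.1316, 0.2777]
tcp_rot: [-0.0, -0.014, 1.0, -0.0]
contact_force: [-0.3, 0.3, 2.2]
width: 0.0116
grip_force: 30.0
[ 0.48116495 -0.13163292  0.27767389] [-0.26320991  0.27984     2.17117984] [ 0.15620787  0.03042432 -0.02215352]
{'plate': array([ 0.4812, -0.1323]), 'nkey': 287, 'plate_yaw': np.float64(24.2), 'bar': array([ 0.463 , -0.1322,  0.1154]), 'barbox': (array([ 0.46367417, -0.13213799]), array([11.35869675, 11.46039886]), 1.6481332778930664), 'bar_yaw': np.float64(89.4)}
flange z [0.0411431  0.07574852 0.07692721]
```

Seated: the flange top is at 0.0757 m with about 2 N of push. Now I'll unlock by turning 60° CCW, then check.

```bash
python3 -m jog '[{"delta_pos":[0,0,0],"dr":[0,0,-0.08],"fingers":0.0},{"delta_pos":[0,0,0],"dr":[0,0,-0.09],"fingers":0.0},{"delta_pos":[0,0,0],"dr":[0,0,-0.09],"fingers":0.0},{"delta_pos":[0,0,0],"dr":[0,0,-0.09],"fingers":0.0},{"delta_pos":[0,0,0],"dr":[0,0,-0.09],"fingers":0.0}]'
python3 -m jog '[{"delta_pos":[0,0,0],"dr":[0,0,-0.09],"fingers":0.0},{"delta_pos":[0,0,0],"dr":[0,0,-0.09],"fingers":0.0},{"delta_pos":[0,0,0],"dr":[0,0,-0.09],"fingers":0.0},{"delta_pos":[0,0,0],"dr":[0,0,-0.09],"fingers":0.0},{"delta_pos":[0,0,0],"dr":[0,0,-0.09],"fingers":0.0}]'
python3 -m jog '[{"delta_pos":[0,0,0],"dr":[0,0,-0.08],"fingers":0.0},{"delta_pos":[0,0,0],"dr":[0,0,-0.08],"fingers":0.0},{"delta_pos":[0,0,0],"dr":[0,0,0],"fingers":0.0}]'
python3 - <<'E'
from lid import *
s=bot.get_state(); print(s['qpos'],s['ee_pos'],s['contact_force'],s['ft_torque'])
im,d,c,M=cam('wrist'); cv2.imwrite('pics/w5.png',im[:,:,::-1])
a=im[110:260,180:380,::-1]; cv2.imwrite('pics/w5c.png',cv2.resize(a,None,fx=4,fy=4,interpolation=2))
print(lid(im,d,c,M,.060,(200,160,360,255),(.481,-.132)))
E
```

```text
t: 11.35
ee_pos: [0.4813, -0.1316, 0.2777]
tcp_rot: [0.0, -0.234, 0.972, -0.0]
contact_force: [0.6, -0.7, 0.2]
width: 0.0122
grip_force: 30.0
t: 11.77
ee_pos: [0.4813, -0.1316, 0.2777]
tcp_rot: [0.0, -0.445, 0.896, -0.0]
contact_force: [-0.6, 0.7, 0.3]
width: 0.0121
grip_force: 30.0
t: 12.02
ee_pos: [0.4814, -0.1318, 0.2776]
tcp_rot: [0.0, -0.513, 0.858, 0.0]
contact_force: [-0.5, -0.3, 3.1]
width: 0.0119
grip_force: 30.0
[ 1.00134955  0.5846613  -1.07301584  2.0278339   0.65427567  0.92112161
  2.22296259] [ 0.48136264 -0.13184169  0.27764326] [-0.52114808 -0.27375962  3.12356283] [ 0.07274794  0.0478004  -0.01749079]
{'plate': array([ 0.481 , -0.1327]), 'nkey': 197, 'plate_yaw': np.float64(31.6), 'bar': array([ 0.4731, -0.1485,  0.1153]), 'barbox': (array([ 0.47341709, -0.14778768]), array([10.92308273, 11.46503296]), 61.81829833984375), 'bar_yaw': np.float64(-28.0)}
```

View pics/w5c.png

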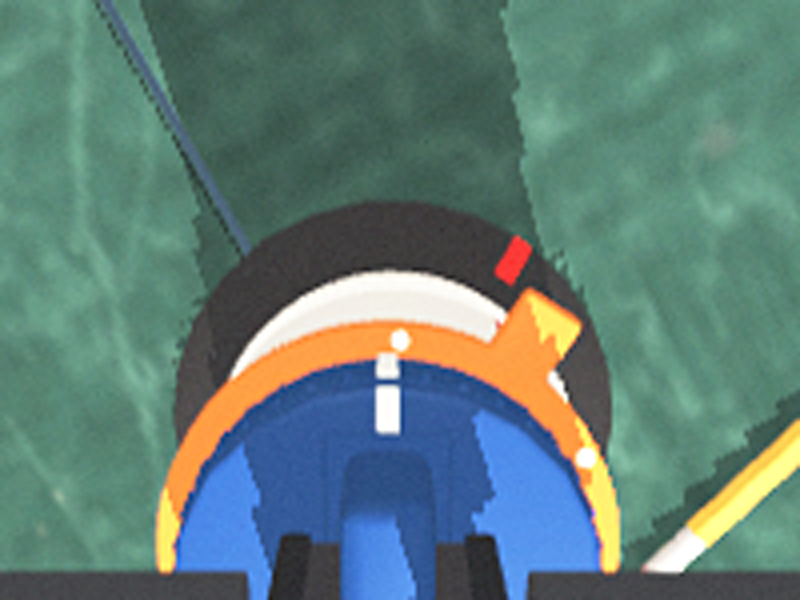

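The cap is now about 30° beyond the plate: the plate is at 31.6° with its tab still at the notch, and the cap is at 61.7°. That is inside the free range. I'll back off 3° and lift slowly first.

```bash
python3 -m jog '[{"delta_pos":[0,0,0],"dr":[0,0,0.05],"fingers":0.0},{"delta_pos":[0,0,-0.002],"dr":[0,0,0],"fingers":0.0},{"delta_pos":[0,0,-0.002],"dr":[0,0,0],"fingers":0.0},{"delta_pos":[0,0,-0.002],"dr":[0,0,0],"fingers":0.0},{"delta_pos":[0,0,0],"dr":[0,0,0],"fingers":0.0}]'
python3 - <<'E'
from lid import *
im,d,c,M=cam('wrist')
print(lid(im,d,c,M,.060,(200,160,360,255),(.481,-.132)))
hsv=cv2.cvtColor(im,cv2.COLOR_RGB2HSV)
B=np.zeros(hsv.shape[:2],bool);B[178:250,215:345]=1
P=cloud(B&(hsv[...,0]<22)&(hsv[...,1]>150)&(hsv[...,2]>120),d,c,M); print('flange z',np.percentile(P[:,2],[25,50,95]))
E
```

```text
t: 12.48
ee_pos: [0.4812, -0.1316, 0.2839]
tcp_rot: [0.0, -0.491, 0.871, -0.0]
contact_force: [0.4, -0.2, -0.9]
width: 0.012
grip_force: 30.0
{'plate': array([ 0.4812, -0.1326]), 'nkey': 256, 'plate_yaw': np.float64(30.3), 'bar': array([ 0.4717, -0.1487,  0.1196]), 'barbox': (array([ 0.47284214, -0.14657456]), array([12.54964676, 29.62788696]), 58.7053108215332), 'bar_yaw': np.float64(154.7)}
flange z [0.07533336 0.07580579 0.07709262]
```

The flange stayed at 0.0758 m while the cap rose 6 mm, so the plate is free. Lifting on.

```bash
python3 -m jog '[{"delta_pos":[0,0,-0.005],"dr":[0,0,0],"fingers":0.0},{"delta_pos":[0,0,-0.01],"dr":[0,0,0],"fingers":0.0},{"delta_pos":[0,0,-0.015],"dr":[0,0,0],"fingers":0.0},{"delta_pos":[0,0,-0.02],"dr":[0,0,0],"fingers":0.0},{"delta_pos":[0,0,-0.02],"dr":[0,0,0],"fingers":0.0}]'
python3 -m jog '[{"delta_pos":[0,0,-0.015],"dr":[0,0,0],"fingers":0.0},{"delta_pos":[0,0,-0.005],"dr":[0,0,0],"fingers":0.0},{"delta_pos":[0,0,0],"dr":[0,0,0],"fingers":0.0},{"delta_pos":[0,0,0],"dr":[0,0,0],"fingers":0.0},{"delta_pos":[0,0,0],"dr":[0,0,0],"fingers":0.0}]'
python3 - <<'E'
from h import *
im,d,c,M=cam('scene'); i2=cam('wrist')[0]
a=cv2.resize(im[140:260,280:420,::-1],(400,343),interpolation=2); b=cv2.resize(i2[:,:,::-1],(400,300))
o=np.zeros((343,800,3),np.uint8); o[:,:400]=a; o[:300,400:]=b; cv2.imwrite('pics/f.png',o)
E
```

```text
t: 12.95
ee_pos: [0.4811, -0.1314, 0.3548]
tcp_rot: [-0.0, -0.492, 0.871, 0.0]
contact_force: [0.3, -1.0, -0.9]
width: 0.0116
grip_force: 30.0
t: 13.37
ee_pos: [0.4807, -0.1318, 0.3727]
tcp_rot: [-0.001, -0.491, 0.871, 0.0]
contact_force: [-0.2, 0.2, -1.2]
width: 0.012
grip_force: 30.0
```

View pics/f.png

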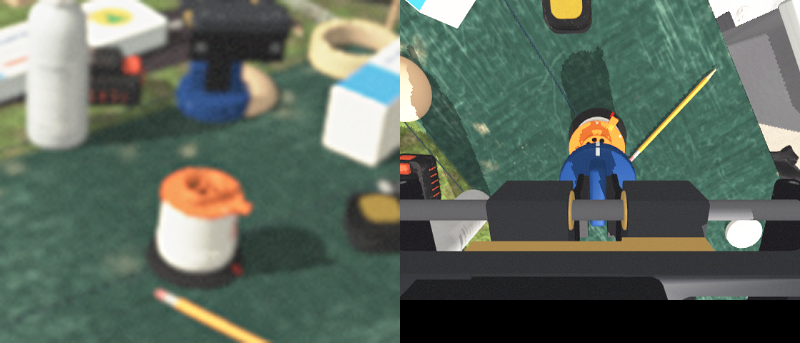

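The drip plate sits level and home in the pot, at px (205, 195). The cap is held above it at px (212, 95), with its underside about 95 mm above the flange.

```bash
python3 -c "
from plant import bot
print(bot.close_job())"
```

```text
the job is handed in; nothing more can be done
None
```

The job is handed in: the drip plate is seated in the pot with its key in the notch, and the unlocked cap is held upright and still about 9.5 cm above it; the bystanders looked undisturbed, and the judge's verdict was not shown.

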